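# Clip the lid onto the soap box

### The arm

A 6-joint arm with a two-finger parallel gripper is mounted at the origin on a cart in front of the work surface, level with it; the furniture and walls round the work are solid. World frame = base frame: x ahead of the robot, y to its left, z up, the work surface at z = 0. Lengths are in m, angles in rad, forces in N, time in s.
With the tool pointing down it reaches from about 0.425 to 1.125 m from the base axis. Payload 14.9 kg.
Tool frame: the origin (TCP) lies midway between the tips of the shut fingers; the grasp point (between the pads) lies manip.pinch_z behind it (manip.pinch_z is the distance from the TCP to the grasp point, in m); z points along the fingers, y is the line along which they close (so a half turn about z gives the same grasp; the last joint's range is limited). The gripper opens to 91 mm and grips with 3 to 60 N. Pads are 32 mm wide; open, the fingers measure 118 mm over their backs; the gripper's body (76 mm by 178 mm) begins 60 mm behind the grasp point.
Start: joints at [1.108, 0.379, 1.734, -0, 1.028, -0.033], TCP at [0.292, 0.636, 0.214] pointing down, gripper open.
Joint ranges: [-2.77, 2.77], [-0.74, 2.19], [0, 2.66], [-1.06, 4.2], [0.31, 2.87], [-3.08, 3.08]. Speed limits (rad/s): [1.89, 1.89, 2.39, 3.14, 3.14, 3.14].

### API

Orientations are given as a unit quaternion [w, x, y, z].
In Python, from bench import manip, grip, inverse_kinematics, eyes, job_done, read_clock, read_qpos, read_dq, read_joint_efforts, read_ee_pos, read_ee_rot, read_contact_force, read_wrist_torque, read_finger_gap, read_gripper_force gives the robot as it stands. Calls block until the motion is done:
- manip.goto(position, orientation): joint-space move of the TCP to a pose.
- manip.move_linear(position, attitude=None, speed=0.15): straight line of the TCP; attitude=None keeps the orientation; speed is the mean speed in m/s.
- manip.set_joints(angles): joint-space move.
- grip(opening): finger opening in m; the grip force is fixed at half the most; returns when the fingers have stopped.
- manip.sleep(seconds).
- inverse_kinematics(position, orientation): joint angles nearest the present ones, or None.
- eyes.read_camera(name): name is "scene" or "top" or "wrist"; returns a dict with "img" (384x512x3 uint8, red, green, blue), "fx", "fy", "cx", "cy" (pixels), "camera_from_world" (4x4, takes a point from world to camera coordinates). Camera axes: x right, y down, z forward; pixel columns grow to the right and rows downward; lengths in m; the calibration is good to about 2 mm. A picture is of the moment at which its call begins. There is no depth.
A pose or a line that the arm cannot do raises manip.MotionError and nothing moves.
- job_done(): hands the job in; it is judged then, once.
Trained networks look in the newest picture that a camera, given by its name, has taken for a name from the list of things; names that differ only in an ending like _2 or _b are one class to them, and where a whole thing is asked for, a point or a joint stands for the part that bears it (a point fixed in the world has none). Each returns a list of dicts, best first, with "score" (0 to 1); they miss things now and then, are a little off and sometimes report something else, mostly with a low value. They report only what shows in the picture. A call takes as long as a camera call.
- eyes.boxes_of(camera, name): "xy" ([column, row] as shares, 0 to 1, of the picture: columns of its width, rows of its height, amid what is visible of it).
Readings, each from a call of its own:
- read_clock(): time.
- read_qpos(): joint angles.
- read_dq(): joint speeds.
- read_joint_efforts(): joint torques, N m.
- read_ee_pos(): TCP position.
- read_ee_rot(): TCP orientation.
- read_contact_force(): force on the tool from outside, world axes, zero at the start.
- read_wrist_torque(): the same for the moment, N m.
- read_finger_gap(): finger opening in m.
- read_gripper_force(): force on a finger pad.
Only numpy, scipy, OpenCV 4.12 (cv2) and the standard library are available. Lean on these libraries where they do the work, as an engineer would, in place of code of your own. Each camera call takes 0.05 s, during which the arm holds its last target. There are 200 camera calls.

### The job

Put the grey lid on the open white soap box so that it lies fully home on the rim, with its four clip flaps still open. Then fold the flaps down over the rim one after another until each has snapped fully shut; press firmly but carefully, because a clip cracks under more than about 25 N. Leave the other things on the table where they are.

Things in the scene. Friction and masses are not known exactly. Their poses are not given: they have to be found in the camera images.
- box: White plastic storage box with two soap bars in it, open at the top, fixed to the surface. 130 mm (its x) by 150 mm (its y) outside, walls 3 mm, 75 mm tall. Origin: centre of its underside, z up. Outside, 14 mm below the rim, each side has in its middle a horizontal catch rib, 60 mm long, standing out 10 mm.
- lid: Loose grey lid, 0.25 kg: plate 142 mm (its x) by 162 mm (its y), below it a tapered plug, 121.6 x 141.6 mm at its top, 10 mm deep, that drops inside the box rim with 1.2 mm play, either way round. Origin: centre of the plug's underside, z up; plate from z = 10 to 15 mm. Lies plug down on the surface at first; seated, its plate rests on the rim and its origin is 65 mm above the box's. A clip flap is hinged on each edge.
- lid_grip (a point): Middle of the arched grip on top of the lid, 38 mm above the lid's origin, axes as the lid's. The bar is 24 mm wide (along x), 90 mm long (along y), 14 mm high, open below between its two end posts.
- clip_front (a joint): Flap on the lid's -x edge: 0 = shut (hanging down), 1.57 = straight out; stays where it is left. Hinge line 74.5 mm from the lid's centre, at lid z = 13 mm. A springy bead in the flap meets the catch rib at about 0.34; pushing near its free end takes 8 to 16 N until it snaps over at about 0.14; right behind, at 0, is a hard stop. Let go sooner, it springs back.
- clip_back (a joint): Flap on the lid's +x edge: 0 = shut (hanging down), 1.57 = straight out; stays where it is left. Hinge line 74.5 mm from the lid's centre, at lid z = 13 mm. A springy bead in the flap meets the catch rib at about 0.34; pushing near its free end takes 8 to 16 N until it snaps over at about 0.14; right behind, at 0, is a hard stop. Let go sooner, it springs back.
- clip_left (a joint): Flap on the lid's +y edge: 0 = shut (hanging down), 1.57 = straight out; stays where it is left. Hinge line 84.5 mm from the lid's centre, at lid z = 13 mm. A springy bead in the flap meets the catch rib at about 0.34; pushing near its free end takes 8 to 16 N until it snaps over at about 0.14; right behind, at 0, is a hard stop. Let go sooner, it springs back.
- clip_right (a joint): Flap on the lid's -y edge: 0 = shut (hanging down), 1.57 = straight out; stays where it is left. Hinge line 84.5 mm from the lid's centre, at lid z = 13 mm. A springy bead in the flap meets the catch rib at about 0.34; pushing near its free end takes 8 to 16 N until it snaps over at about 0.14; right behind, at 0, is a hard stop. Let go sooner, it springs back.
- pad_front: Plate of the flap on the lid's -x edge, to push on: 50 mm wide, 3 mm thick, reaching 27 mm from the hinge. Origin on the hinge line; x points out of the lid and z up when shut, and turns with the flap; outer face at its x = 5.5 mm. The clip cracks if pressed with more than 25 N.
- pad_back: Plate of the flap on the lid's +x edge, to push on: 50 mm wide, 3 mm thick, reaching 27 mm from the hinge. Origin on the hinge line; x points out of the lid and z up when shut, and turns with the flap; outer face at its x = 5.5 mm. The clip cracks if pressed with more than 25 N.
- pad_left: Plate of the flap on the lid's +y edge, to push on: 50 mm wide, 3 mm thick, reaching 27 mm from the hinge. Origin on the hinge line; x points out of the lid and z up when shut, and turns with the flap; outer face at its x = 5.5 mm. The clip cracks if pressed with more than 25 N.
- pad_right: Plate of the flap on the lid's -y edge, to push on: 50 mm wide, 3 mm thick, reaching 27 mm from the hinge. Origin on the hinge line; x points out of the lid and z up when shut, and turns with the flap; outer face at its x = 5.5 mm. The clip cracks if pressed with more than 25 N.
- peg_mid: Bystander: wooden clothes peg, 15 x 72 x 12 mm. Origin: centre of its underside.
- spool_g: Bystander: thread spool, 27 mm across, 36 mm tall, standing. Origin: centre of its underside.
- spool_n: Bystander: thread spool, 27 mm across, 36 mm tall, standing. Origin: centre of its underside.
- spool_r: Bystander: thread spool, 27 mm across, 36 mm tall, standing. Origin: centre of its underside.
- chalk: Bystander: piece of tailor's chalk, 28 x 38 x 10 mm. Origin: centre of its underside.
- cup: Bystander: dosing cup, 57 mm across, 54 mm tall. Origin: centre of its underside.
- egg_timer: Bystander: kitchen timer, 64 mm across, 54 mm tall. Origin: centre of its underside.

How it is judged:
On the way, in this order (a step that is already met when the one before it is completed fails the run):
1. the lid is seated on the box, all four flaps open (z of lid in the frame of box below 0.0675 m and horizontal distance between lid and box below 0.005 m and angle between the x axis of lid and the x axis of box, either way round below 0.05 rad and angle between lid's own z axis and vertical below 0.03 rad and value of joint each of clip_front, clip_back, clip_left, clip_right above 0.5 rad), for 0.2 s.
2. the lid is on and 1 flap(s) snapped shut (z of lid in the frame of box below 0.0675 m and horizontal distance between lid and box below 0.005 m and angle between the x axis of lid and the x axis of box, either way round below 0.05 rad and angle between lid's own z axis and vertical below 0.03 rad and value of joint any of clip_front, clip_back, clip_left, clip_right below 0.04 rad), for 0.2 s.
3. the lid is on and 2 flap(s) snapped shut (z of lid in the frame of box below 0.0675 m and horizontal distance between lid and box below 0.005 m and angle between the x axis of lid and the x axis of box, either way round below 0.05 rad and angle between lid's own z axis and vertical below 0.03 rad and (value of joint each of clip_front, clip_back below 0.04 rad or value of joint each of clip_front, clip_left below 0.04 rad or value of joint each of clip_front, clip_right below 0.04 rad or value of joint each of clip_back, clip_left below 0.04 rad or value of joint each of clip_back, clip_right below 0.04 rad or value of joint each of clip_left, clip_right below 0.04 rad)), for 0.2 s.
4. the lid is on and 3 flap(s) snapped shut (z of lid in the frame of box below 0.0675 m and horizontal distance between lid and box below 0.005 m and angle between the x axis of lid and the x axis of box, either way round below 0.05 rad and angle between lid's own z axis and vertical below 0.03 rad and (value of joint each of clip_front, clip_back, clip_left below 0.04 rad or value of joint each of clip_front, clip_back, clip_right below 0.04 rad or value of joint each of clip_front, clip_left, clip_right below 0.04 rad or value of joint each of clip_back, clip_left, clip_right below 0.04 rad)), for 0.2 s.
At the end, for the whole second after the job is handed in: The lid lies seated on the box (origin less than 67.5 mm above the box's origin and within 5 mm of its axis, lined up within 0.05 rad, level within 0.03 rad, at rest) and all four flaps are snapped shut (each joint below 0.04 rad) (z of lid in the frame of box below 0.0675 m and horizontal distance between lid and box below 0.005 m and angle between the x axis of lid and the x axis of box, either way round below 0.05 rad and angle between lid's own z axis and vertical below 0.03 rad and value of joint each of clip_front, clip_back, clip_left, clip_right below 0.04 rad and linear speed of lid below 0.02 m/s); the robot touches nothing.
It fails at once if a clip flap pressed with more than 25 N (contact force between any of the fingers, the arm and pad_front above 25 N or contact force between any of the fingers, the arm and pad_back above 25 N or contact force between any of the fingers, the arm and pad_left above 25 N or contact force between any of the fingers, the arm and pad_right above 25 N).
It fails at once if a bystander moved more than 30 mm (distance of any of peg_mid, spool_g, spool_n, spool_r, chalk, cup, egg_timer from where it was at the start of the episode above 0.03 m).
It also fails if it takes over 72 s, if anything falls off the work surface, if the arm or the gripper's body presses on something with over 40 N, if the wrist force passes 120 N, or if a joint passes its speed limit or range.

## Working session

There is one attempt and no reset: what is moved stays moved. The work goes in short steps, each a Python script; the robot and the scene stay as the last script left them, time stands still between calls to the robot, and variables do not carry over. Pictures are saved under pics/ and viewed, at most 10 in all, crops included, and the job is handed in when it is done.

```bash
ls; mkdir -p pics; cat > h.py <<'E'
import numpy as np, cv2
from bench import *
def cam(n):
    c=eyes.read_camera(n); return c
def ray(c,u,v,z):
    T=np.array(c["camera_from_world"]);R=T[:3,:3];t=T[:3,3]
    o=-R.T@t; d=R.T@np.array([(u-c["cx"])/c["fx"],(v-c["cy"])/c["fy"],1])
    return o+d*(z-o[2])/d[2]
def proj(c,p):
    T=np.array(c["camera_from_world"]);q=T[:3,:3]@np.array(p)+T[:3,3]
    return np.array([c["fx"]*q[0]/q[2]+c["cx"],c["fy"]*q[1]/q[2]+c["cy"]])
E
python3 - <<'E'
from h import *
for n in ["top","scene"]:
    c=cam(n); cv2.imwrite(f"pics/{n}0.png",cv2.resize(c["img"][:,:,::-1],(800,600),interpolation=cv2.INTER_CUBIC))
    T=np.array(c["camera_from_world"]); print(n,c["fx"],c["cx"],c["cy"],-T[:3,:3].T@T[:3,3])
    for k,z in [("box",.0375),("lid",.0125),("lid_grip",.038),("pad_front",.013),("pad_back",.013),("pad_left",.013),("pad_right",.013),("peg_mid",.01),("spool_g",.018),("chalk",.01),("cup",.027),("egg_timer",.027)]:
        for r in eyes.boxes_of(n,k)[:3]:
            u,v=r["xy"][0]*512,r["xy"][1]*384
            print(k,round(r["score"],2),round(u,1),round(v,1),ray(c,u,v,z).round(3))
print(manip.pinch_z,read_ee_rot(),read_clock())
E
```

```text
pics
top 393.3666054991636 248.55366173477597 192.528701578914 [ 0.44925988 -0.0089955   1.3222254 ]
box 0.91 301.5 202.0 [ 0.5   -0.196  0.038]
lid 0.68 183.5 199.1 [0.516 0.194 0.012]
lid_grip 0.31 212.9 195.7 [0.525 0.094 0.038]
pad_front 0.46 185.5 222.6 [0.438 0.187 0.013]
pad_front 0.23 352.1 236.0 [ 0.386 -0.365  0.013]
pad_back 0.4 190.1 172.3 [0.606 0.171 0.013]
pad_left 0.54 155.7 194.1 [0.534 0.286 0.013]
pad_right 0.64 213.4 198.2 [0.518 0.094 0.013]
spool_g 0.46 242.0 149.0 [ 0.681 -0.003  0.018]
spool_g 0.37 184.7 197.0 [0.523 0.189 0.018]
chalk 0.61 257.4 244.4 [ 0.363 -0.05   0.01 ]
cup 0.68 119.3 228.2 [0.423 0.401 0.027]
egg_timer 0.64 360.7 197.9 [ 0.511 -0.393  0.027]
egg_timer 0.46 155.3 192.4 [0.539 0.284 0.027]
scene 356.12851335443474 258.1059145128843 192.15027033032763 [-0.27400927 -0.44410359  0.62789703]
box 0.88 304.0 219.7 [ 0.483 -0.196  0.037]
box 0.61 249.7 203.7 [ 0.483 -0.026  0.037]
lid 0.69 195.4 192.3 [0.492 0.177 0.012]
lid_grip 0.71 304.6 217.9 [ 0.491 -0.195  0.038]
pad_back 0.53 214.3 176.1 [0.607 0.18  0.013]
pad_right 0.49 249.0 203.2 [ 0.516 -0.006  0.013]
pad_right 0.44 221.8 196.7 [0.508 0.088 0.013]
peg_mid 0.48 245.5 203.0 [0.516 0.006 0.01 ]
spool_g 0.5 348.8 267.2 [ 0.38  -0.352  0.018]
spool_g 0.44 220.8 221.9 [0.391 0.016 0.018]
spool_g 0.41 271.8 175.7 [0.693 0.001 0.018]
chalk 0.44 240.4 235.8 [ 0.371 -0.058  0.01 ]
egg_timer 0.74 381.1 245.8 [ 0.484 -0.406  0.027]
0.0188 [1.08222406e-05 2.13231203e-01 9.77001768e-01 1.42099018e-05] 1.3
```

View pics/top0.png

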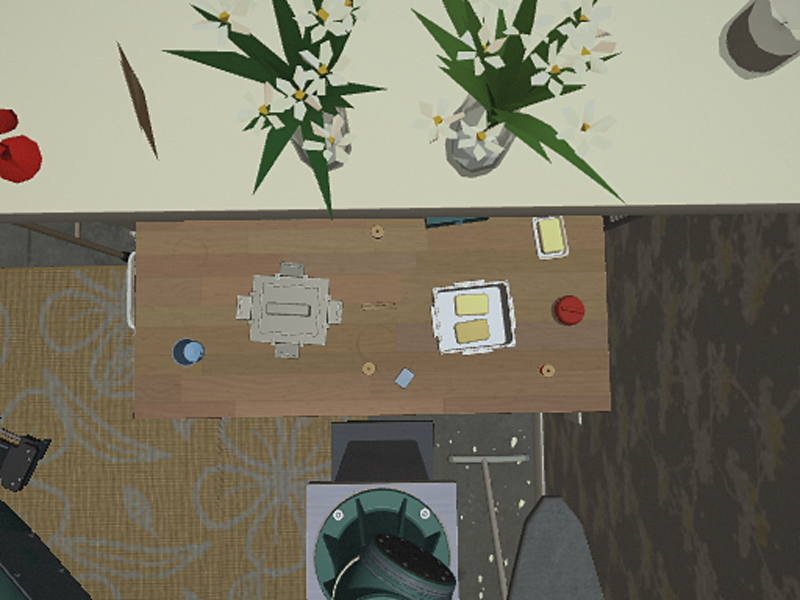

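View pics/scene0.png

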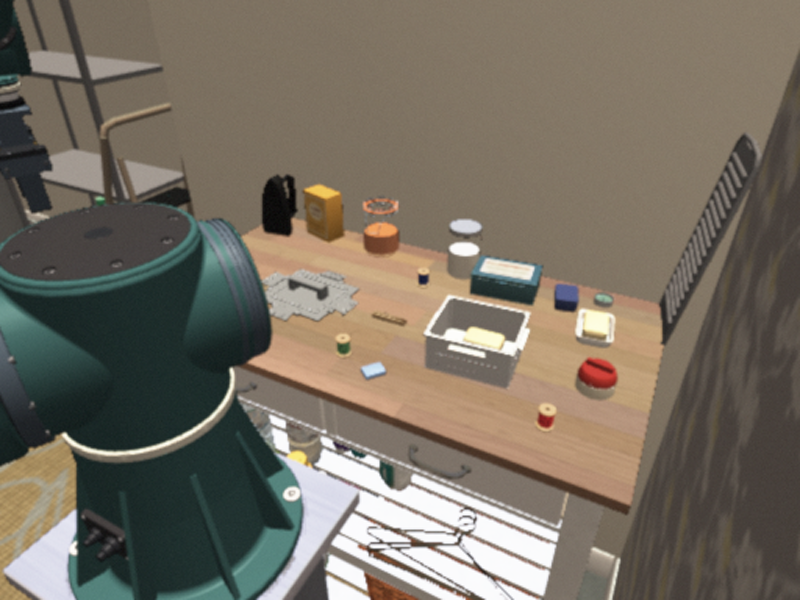

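The top view shows the lid centred near (288,310) of 800x600, nearly square to the table with its flaps straight out. The box is near (474,316), turned slightly. There is something cream above x of about 0.6–0.7, so I'll keep the arm low and in front of it. Next I'll take wrist pictures over both.

```bash
cat >> h.py <<'E'
from scipy.spatial.transform import Rotation as Ro
def down(psi):
    """tool down, closing axis (tool y) along world angle psi"""
    y=np.array([np.cos(psi),np.sin(psi),0]);z=np.array([0,0,-1.]);x=np.cross(y,z)
    q=Ro.from_matrix(np.c_[x,y,z]).as_quat(); return np.array([q[3],q[0],q[1],q[2]])
def best(p,psi):
    c=[]
    for a in (psi,psi+np.pi):
        j=inverse_kinematics(list(p),list(down(a)))
        if j is not None: c.append((abs(np.array(j)[5]),a,j))
    return min(c,key=lambda t:t[0])[1] if c else None
E
python3 - <<'E'
from h import *
import pickle
d={}
for k,p in [("lid",(.46,.19,.30)),("box",(.44,-.196,.33))]:
    a=best(p,0); q=list(down(a)); manip.goto(list(p),q)
    c=cam("wrist"); d[k]=c; print(k,a,read_qpos(),read_clock())
    T=np.array(c["camera_from_world"]); print(-T[:3,:3].T@T[:3,3], T[2,:3],c["fx"])
    for n in [k,"lid_grip","pad_front"]:
        print(n,[(np.round(np.array(r["xy"])*[512,384]),round(r["score"],2)) for r in eyes.boxes_of("wrist",n)[:4]])
    d[k+"top"]=cam("top")
cv2.imwrite("pics/w0.png",np.hstack([cv2.resize(d[k]["img"],(400,300),interpolation=cv2.INTER_AREA) for k in("lid","box")])[:,:,::-1])
pickle.dump(d,open("d.pkl","wb"))
E
```

```text
lid 0 [ 3.46104290e-01 -5.18269281e-02  2.07188054e+00  9.70853431e-05
  1.12179360e+00  3.44696992e-01] 3.1167
[0.45994133 0.27214736 0.46935375] [-0.00103792 -0.28096565 -0.95971726] 268.41503440645914
lid [(array([290., 156.]), 0.63)]
lid_grip [(array([290., 156.]), 0.67)]
pad_front [(array([239., 162.]), 0.84)]
box 0 [-4.65840893e-01 -1.13294515e-01  2.07195900e+00  1.45479098e-04
  1.18315664e+00 -4.66920320e-01] 4.8083
[ 0.44019249 -0.11384821  0.4993791 ] [-0.00110992 -0.28080599 -0.95976391] 268.41503440645914
box [(array([287., 159.]), 0.97)]
lid_grip []
pad_front []
```

View pics/w0.png

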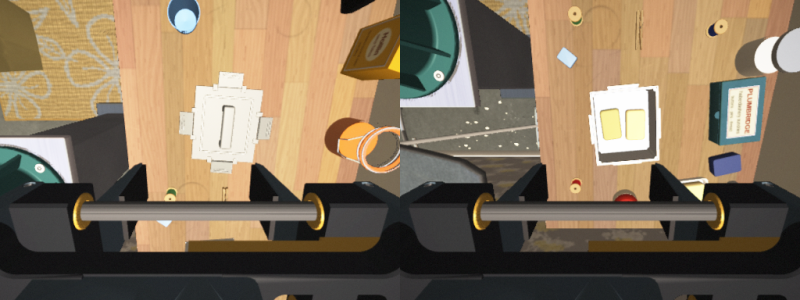

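The wrist view shows the whole lid around (225,122) of the left half and the box around (225,125) of the right half. I'll fit pose silhouettes to both.

```bash
cat > fit.py <<'E'
from h import *
from scipy.optimize import minimize
def cub(x0,x1,y0,y1,z0,z1): return np.array([[x,y,z] for x in(x0,x1) for y in(y0,y1) for z in(z0,z1)])
LID=[cub(-.071,.071,-.081,.081,.01,.015),cub(.0745,.1015,-.025,.025,.0155,.0185),cub(-.1015,-.0745,-.025,.025,.0155,.0185),
     cub(-.025,.025,.0845,.1115,.0155,.0185),cub(-.025,.025,-.1115,-.0845,.0155,.0185),cub(-.012,.012,-.045,.045,.031,.045)]
LID+=[cub(-.0745,.0745,-.02,.02,.01,.016),cub(-.02,.02,-.0845,.0845,.01,.016)]
BOX=[cub(-.065,.065,-.075,.075,0,.075),cub(-.075,.075,-.03,.03,.059,.061),cub(-.03,.03,-.085,.085,.059,.061)]
S=4
def sil(c,model,p):
    R=np.array([[np.cos(p[2]),-np.sin(p[2]),0],[np.sin(p[2]),np.cos(p[2]),0],[0,0,1]])
    m=np.zeros((384*2,512*2),np.uint8)
    for b in model:
        w=b@R.T+[p[0],p[1],p[3] if len(p)>3 else 0]
        u=np.array([proj(c,q) for q in w])*2+.5
        h=cv2.convexHull((u*16).round().astype(np.int32))
        cv2.fillConvexPoly(m,h,255,cv2.LINE_AA,4)
    return cv2.resize(m,(512,384),interpolation=cv2.INTER_AREA)/255.
def mask(c,model,p0,sat):
    hsv=cv2.cvtColor(c["img"],cv2.COLOR_RGB2HSV)
    m=((hsv[:,:,1]<sat)).astype(np.uint8)
    roi=cv2.dilate((sil(c,model,p0)>0).astype(np.uint8),np.ones((17,17)))
    m=m*roi
    cs,_=cv2.findContours(m,cv2.RETR_EXTERNAL,cv2.CHAIN_APPROX_NONE)
    o=np.zeros_like(m); cv2.drawContours(o,[max(cs,key=cv2.contourArea)],-1,1,-1)
    return o.astype(float),roi
def fit(cs,model,p0,sat):
    mk=[mask(c,model,p0,sat) for c in cs]
    f=lambda p:sum((np.abs(sil(c,model,list(p)+list(p0[3:]))-m)*r).sum()/r.sum() for c,(m,r) in zip(cs,mk))
    best=None
    for y in (p0[2]-.1,p0[2],p0[2]+.1):
        x0=np.array([p0[0],p0[1],y])
        r=minimize(f,x0,method="Nelder-Mead",options=dict(initial_simplex=x0+np.array([[0,0,0],[.01,0,0],[0,.01,0],[0,0,.08]]),xatol=1e-4,fatol=1e-5))
        if best is None or r.fun<best.fun: best=r
    return best.x,best.fun,mk
E
python3 - <<'E'
from fit import *
import pickle
d=pickle.load(open("d.pkl","rb")); tiles=[]
for k,M,p0 in [("lid",LID,[.52,.19,0]),("box",BOX,[.5,-.196,0])]:
    for nm,cs in [("wrist",[d[k]]),("top",[d["boxtop" if k=="lid" else "lidtop"]])]:
        hs=cv2.cvtColor(cs[0]["img"],cv2.COLOR_RGB2HSV)
        p,e,mk=fit(cs,M,p0,60); print(k,nm,p.round(4),round(e,4),hs[int(proj(cs[0],[.5,0.05,0])[1]),int(proj(cs[0],[.5,.05,0])[0])] if nm=="top" else "")
        im=cs[0]["img"].copy(); 
        for mm,col in ((mk[0][0],(255,0,0)),(sil(cs[0],M,p)>.5,(0,255,0))):
            q,_=cv2.findContours(mm.astype(np.uint8),0,2); cv2.drawContours(im,q,-1,col,1)
        u=proj(cs[0],[p[0],p[1],.03]).astype(int); t=im[u[1]-70:u[1]+70,u[0]-90:u[0]+90]
        tiles.append(cv2.resize(t,(400,300),interpolation=cv2.INTER_NEAREST))
cv2.imwrite("pics/fit.png",np.vstack([np.hstack(tiles[:2]),np.hstack(tiles[2:])])[:,:,::-1])
E
```

```text
lid wrist [ 0.5186  0.1919 -0.0668] 0.0344 
lid top [ 0.5203  0.1887 -0.0663] 0.0231 [ 19  93 131]
box wrist [ 0.4957 -0.1922  0.092 ] 0.0225 
box top [ 0.4979 -0.1963  0.0933] 0.0213 [ 19  94 135]
```

View pics/fit.png

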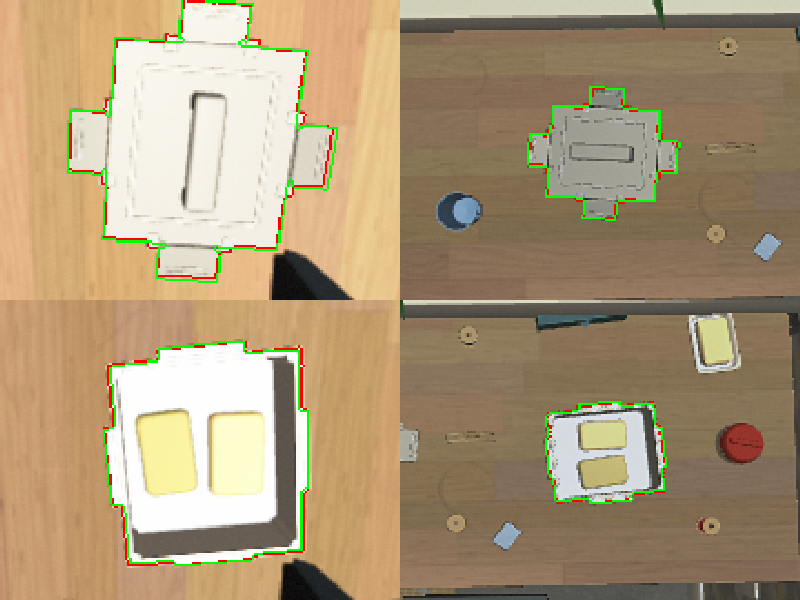

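The fits are tight. The two cameras differ by a common offset of about 2–4 mm but agree on the lid-to-box offset to 1 mm. I'll grasp now.

```bash
python3 - <<'E'
from fit import *
import pickle
psi=-.0665; p=[.5195,.1903]
a=best(p+[.1],psi); print(a); q=list(down(a))
manip.goto(p+[.12],q); manip.move_linear(p+[.021],speed=.1)
print(read_contact_force()); grip(0.0); print(read_finger_gap(),read_gripper_force(),read_contact_force())
manip.move_linear(p+[.14],speed=.12); manip.sleep(.2)
print(read_ee_pos(),read_contact_force(),read_wrist_torque(),read_clock())
t=cam("top");w=cam("wrist"); pickle.dump((t,w),open("g.pkl","wb"))
zz=.14-.021
print([ (k[0]) for k in [fit([t],LID,[.52,.19,psi,zz],60)[:2]]],[ (k[0]) for k in [fit([w],LID,[.52,.19,psi,zz],60)[:2]]])
u=proj(t,[.52,.19,.12]).astype(int)
cv2.imwrite("pics/g.png",np.hstack([cv2.resize(t["img"][u[1]-70:u[1]+70,u[0]-90:u[0]+90],(400,300)),cv2.resize(w["img"],(400,300))])[:,:,::-1])
E
```

```text
-0.0665
[-0.05202156 -0.77836565  0.55628868]
0.02315637353290812 29.999257922172546 [ 0.24212039 -0.4004471  -0.05267336]
[0.51920095 0.19018787 0.1393816 ] [-0.3461356   0.37026744 -2.86361998] [-0.05490683  0.07599974 -0.00251783] 10.1667
[array([ 0.56955489,  0.08799678, -1.94691865])] [array([ 0.51861242,  0.19102618, -0.06783178])]
```

View pics/g.png

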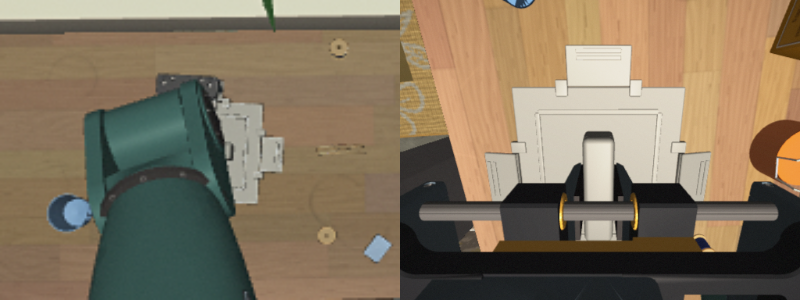

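The lid is held, with a gap of 23 mm, squared to the fingers. Combining the biases puts the box at about (0.4966, -0.1941, 0.0925). I'll carry the lid over and lower it with force checks.

```bash
cat > seat.py <<'E'
from h import *
F=lambda:np.array(read_contact_force())
def lower(p,z,zend,lim=7,dz=.0015):
    while z>zend:
        z-=dz; manip.move_linear([p[0],p[1],z],speed=.03); f=F()-F0
        if f[2]>lim: return z,f
    return z,F()-F0
p=np.array([.4966,-.1943]); q=list(down(.0925))
manip.goto([p[0],p[1],.17],q); manip.sleep(.2); manip.move_linear([p[0],p[1],.105],speed=.08); manip.sleep(.3); F0=F()
print(F0,read_ee_pos())
z,f=lower(p,.105,.0855); print("z",z,f.round(1),np.array(read_ee_pos()).round(4),read_clock())
E
python3 seat.py
```

```text
[-0.12951393  0.45842572 -4.61514658] [ 0.49677916 -0.19436891  0.10531611]
z 0.08549999999999998 [-2.6  1.2 10.2] [ 0.4968 -0.1944  0.086 ] 16.425
```

It went fully down: tip z is 0.086 as expected, and force appeared only at the end. I'll release and check from the wrist and top cameras.

```bash
python3 - <<'E'
from fit import *
import pickle
grip(.08); manip.move_linear([.4966,-.1943,.14],speed=.15)
p=(.44,-.196,.33); manip.goto(list(p),list(down(0))); 
w=cam("wrist"); P,e,_=fit([w],LID,[.4966,-.194,.0925,.065],60); print(P,e,read_clock(),read_contact_force())
t=cam("top"); P2,e,_=fit([t],LID,[.4966,-.194,.0925,.065],60); print(P2,e)
cv2.imwrite("pics/s.png",np.hstack([cv2.resize(w["img"][80:260,180:400],(400,300)),cv2.resize(t["img"][130:270,230:400],(400,300))])[:,:,::-1])
E
```

```text
[ 0.49606619 -0.1928827   0.09078464] 0.04887464358196416 18.7583 [ 0.85890787 -0.38487975  0.1210882 ]
[ 0.4976876  -0.19489135  0.09055167] 0.15209150326797388
```

View pics/s.png

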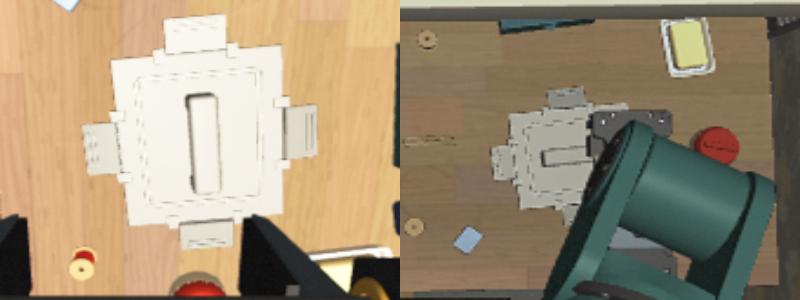

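The lid is seated at (0.4967, -0.1943, 0.091) with all flaps out. I'll try the left flap first and log the forces.

```bash
cat > flap.py <<'E'
from h import *
C=np.array([.4967,-.1943]); YAW=.091
S=dict(back=(0,.0745),left=(np.pi/2,.0845),front=(np.pi,.0745),right=(-np.pi/2,.0845))
W=.016  # half width of closed fingers along tool x
def F(): return np.array(read_contact_force())
def push(side,zt=.047,d0=.017,lim=20.):
    a,h=S[side]; n=np.array([np.cos(a+YAW),np.sin(a+YAW)])
    P=lambda d,z:[*(C+n*(h+d+W)),z]
    ps=best(P(d0,zt),a+YAW+np.pi/2); q=list(down(ps))
    manip.goto(P(d0,.16),q); manip.move_linear(P(d0,.095),speed=.12); manip.sleep(.15); F0=F(); log=[]
    for z in np.arange(.092,zt-.001,-.003):
        manip.move_linear(P(d0,z),speed=.05); f=F()-F0; log.append((round(z,3),round(f[2],1),round(f[:2]@n,1)))
        if np.linalg.norm(f)>12: print("stop down",log); return False
    print(log, read_clock()); log=[]; peak=0; snapped=False; ok=False; d=d0
    F0=F()
    while d>.002:
        d-=.0005; manip.move_linear(P(d,zt),speed=.02)
        f=(F()-F0)[:2]@n; peak=max(peak,f); log.append((round(d*1e3,1),round(((np.array(read_ee_pos())[:2]-C)@n-h-W)*1e3,2),round(f,1)))
        if peak>6 and f<.5*peak: snapped=True
        if f>lim or (snapped and f>5): ok=snapped; break
    print(log,"snapped",snapped,read_clock())
    if ok or d<=.002:
        manip.move_linear(P(d0+.004,zt),speed=.1); manip.move_linear(P(d0+.004,.16),speed=.25)
    return ok
E
python3 - <<'E'
from flap import *
grip(0.0); print(push("left"))
E
```

```text
[(np.float64(0.092), np.float64(1.5), np.float64(-0.4)), (np.float64(0.089), np.float64(0.6), np.float64(0.3)), (np.float64(0.086), np.float64(0.8), np.float64(0.3)), (np.float64(0.083), np.float64(0.4), np.float64(0.3)), (np.float64(0.08), np.float64(0.7), np.float64(-0.2)), (np.float64(0.077), np.float64(0.5), np.float64(0.4)), (np.float64(0.074), np.float64(1.4), np.float64(0.1)), (np.float64(0.071), np.float64(0.5), np.float64(0.0)), (np.float64(0.068), np.float64(1.9), np.float64(-0.1)), (np.float64(0.065), np.float64(1.2), np.float64(0.5)), (np.float64(0.062), np.float64(1.2), np.float64(-0.2)), (np.float64(0.059), np.float64(1.1), np.float64(-0.1)), (np.float64(0.056), np.float64(1.0), np.float64(-0.7)), (np.float64(0.053), np.float64(1.7), np.float64(-0.0)), (np.float64(0.05), np.float64(1.3), np.float64(-0.1)), (np.float64(0.047), np.float64(1.0), np.float64(-0.4))] 25.7333
[(16.5, np.float64(16.52), np.float64(0.9)), (16.0, np.float64(15.99), np.float64(0.8)), (15.5, np.float64(15.57), np.float64(1.4)), (15.0, np.float64(15.15), np.float64(5.0)), (14.5, np.float64(14.77), np.float64(7.4)), (14.0, np.float64(14.4), np.float64(8.0)), (13.5, np.float64(14.03), np.float64(10.0)), (13.0, np.float64(13.63), np.float64(11.4)), (12.5, np.float64(13.18), np.float64(11.1)), (12.0, np.float64(12.74), np.float64(12.0)), (11.5, np.float64(12.22), np.float64(11.1)), (11.0, np.float64(11.54), np.float64(8.5)), (10.5, np.float64(10.78), np.float64(5.7))] snapped True 28.9833
True
```

The force trace was clean (peak 12 N), but my stop rule ended the push just before the snap. I'll fix the rule, trim the time and redo the left flap.

```bash
python3 - <<'E'
s=open("flap.py").read()
i=s.index("    for z in np.arange"); j=s.index("    while d>.002")
s=s[:i]+'''    manip.move_linear(P(d0,zt),speed=.07); f=F()-F0; print("down",f.round(1))
    if np.linalg.norm(f)>10: return False
    F0=F(); d=d0-.001; manip.move_linear(P(d,zt),speed=.03); ok=False; peak=0
'''+s[j:]
i=s.index("        if peak>6"); j=s.index("    print(log,\"snapped\"")
s=s[:i]+'''        if f>lim or (log[-1][1]<8.2 and f>7): ok=bool(log[-1][1]<8.2); break
'''+s[j:]
s=s.replace('"snapped",snapped','peak').replace("d-=.0005","d-=.0007").replace("round(d*1e3,1),round(","round(d*1e3,1),round(").replace("round(f,1)","round(float(f),1)").replace(",2),round",",2),round").replace("round(((np","round(float((np").replace("-h-W)*1e3,2)","-h-W)*1e3,2)")
open("flap.py","w").write(s)
E
sed -n 8,40p flap.py; python3 - <<'E'
from flap import *
print(push("left"))
E
```

```text
P=lambda d,z:[*(C+n*(h+d+W)),z]
    ps=best(P(d0,zt),a+YAW+np.pi/2); q=list(down(ps))
    manip.goto(P(d0,.16),q); manip.move_linear(P(d0,.095),speed=.12); manip.sleep(.15); F0=F(); log=[]
    manip.move_linear(P(d0,zt),speed=.07); f=F()-F0; print("down",f.round(1))
    if np.linalg.norm(f)>10: return False
    F0=F(); d=d0-.001; manip.move_linear(P(d,zt),speed=.03); ok=False; peak=0
    while d>.002:
        d-=.0007; manip.move_linear(P(d,zt),speed=.02)
        f=(F()-F0)[:2]@n; peak=max(peak,f); log.append((round(d*1e3,1),round(float((np.array(read_ee_pos())[:2]-C)@n-h-W)*1e3,2),round(float(f),1)))
        if f>lim or (log[-1][1]<8.2 and f>7): ok=bool(log[-1][1]<8.2); break
    print(log,peak,read_clock())
    if ok or d<=.002:
        manip.move_linear(P(d0+.004,zt),speed=.1); manip.move_linear(P(d0+.004,.16),speed=.25)
    return ok
down [ 1.1 -1.1  0.4]
[(15.3, 15.24, -0.2), (14.6, 14.6, 0.9), (13.9, 13.85, 0.9), (13.2, 13.16, 0.1), (12.5, 12.47, -0.1), (11.8, 11.76, 0.4), (11.1, 11.12, 0.5), (10.4, 10.45, 1.4), (9.7, 9.58, 0.8), (9.0, 8.89, 1.1), (8.3, 8.25, 0.6), (7.6, 7.57, 0.0), (6.9, 6.88, -0.0), (6.2, 6.17, -0.5), (5.5, 5.55, 2.0), (4.8, 5.3, 9.2)] 9.248143737404302 36.0167
True
```

The left flap had already snapped, and it is now firm on its stop at 5.5 mm, matching geometry. Now the other three, aborting if anything looks off.

```bash
python3 - <<'E'
from flap import *
for s in ("front","right","back"):
    r=push(s); print(s,r,read_clock())
    if not r: break
E
```

```text
down [-0.4 -0.9 -0.6]
[(15.3, 15.42, 1.0), (14.6, 14.93, 4.1), (13.9, 14.48, 5.3), (13.2, 14.08, 6.0), (12.5, 13.64, 7.0), (11.8, 13.13, 8.9), (11.1, 12.63, 7.9), (10.4, 12.08, 8.7), (9.7, 11.25, 7.3), (9.0, 8.84, -0.7), (8.3, 7.75, -1.5), (7.6, 7.42, -1.1), (6.9, 6.84, -1.4), (6.2, 6.37, 1.0), (5.5, 5.85, 4.2), (4.8, 5.52, 6.3), (4.1, 5.42, 13.7)] 13.696773685414426 44.2333
front True 45.15
down [-0.2  1.1 -0.3]
[(15.3, 15.32, 0.6), (14.6, 14.78, 3.2), (13.9, 14.29, 6.5), (13.2, 13.85, 8.4), (12.5, 13.32, 10.2), (11.8, 12.88, 12.7), (11.1, 12.3, 14.7), (10.4, 11.22, 10.6), (9.7, 10.26, 7.2), (9.0, 8.9, 0.6), (8.3, 8.03, 1.2), (7.6, 7.66, 1.7), (6.9, 7.4, 6.9), (6.2, 7.02, 9.5)] 14.73259566936333 52.0167
right True 52.9167
down [-0.5 -1.   0.1]
[(15.3, 15.34, 2.0), (14.6, 14.72, 2.5), (13.9, 14.29, 5.6), (13.2, 13.94, 8.4), (12.5, 13.61, 12.1), (11.8, 13.18, 13.0), (11.1, 12.56, 13.7), (10.4, 11.93, 14.5), (9.7, 11.21, 14.7), (9.0, 9.83, 9.2), (8.3, 8.4, 5.1), (7.6, 8.33, 10.3), (6.9, 8.09, 13.2)] 14.699146528889878 59.7
back True 60.5917
```

All four snapped, with hard stops felt. The spread between opposite stops implies a centre error of about 1 mm, so I'll do one visual check.

```bash
python3 - <<'E'
from h import *
manip.goto([.46,-.25,.30],list(down(0)))
w=cam("wrist"); u=proj(w,[.497,-.194,.08]).astype(int); print(u,read_clock(),read_contact_force())
i=w["img"][max(0,u[1]-100):u[1]+100,u[0]-130:u[0]+130]
cv2.imwrite("pics/e.png",cv2.resize(i[:,:,::-1],(780,600),interpolation=cv2.INTER_CUBIC))
E
```

```text
[280 131] 62.1333 [-0.08375988  0.14863355 -0.1626353 ]
```

View pics/e.png

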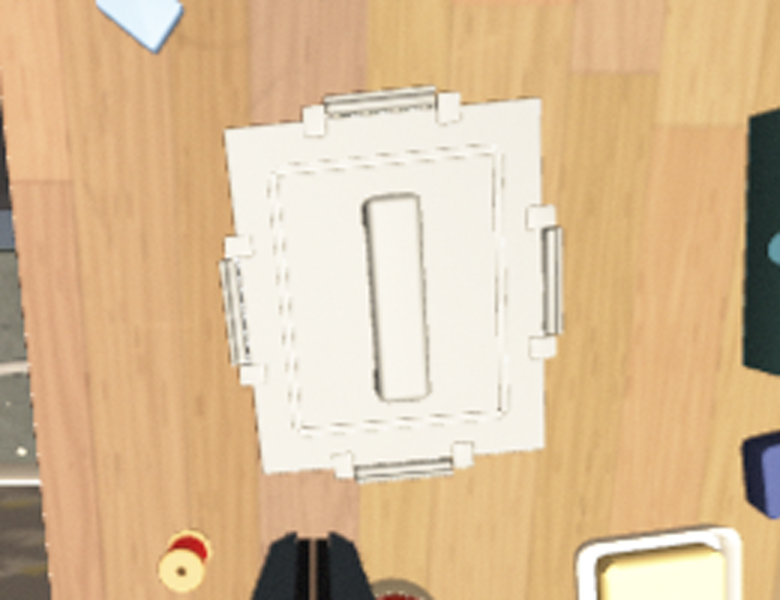

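The picture shows all four flaps folded at the lid's edges: (380,100), (552,280), (404,468) and (235,312). The lid is level and square, and the robot is clear of it.

```bash
python3 -c "
from bench import *
print(job_done())"
```

```text
the job is handed in; nothing more can be done
None
```

The lid is seated on the box and all four flaps snapped shut, with logged push forces peaking at about 15 N; I handed the job in just after 62 s of the 72 s, and the judge's result was not shown.

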